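# Put the brayers away in their caddy

## Task

Printing is over: put the three ink rollers (brayers) away in the caddy, each lying flat in its own bay, with the smallest roller in the narrowest pocket, the middle one in the middle pocket and the largest in the widest, the roller down in the pocket and the handle pointing straight out of its open side. Leave the look-alike mallet and squeegee, and the ink jar, where they are on the table.

Things in the scene. Friction and masses are not known exactly. Their poses are not given: they have to be found in the camera images.
- brayer_small: Smallest ink roller: black rubber roller (34 mm diameter) in a steel fork, 28 mm wide overall; it does not turn. Origin: roller centre, 17 mm above what it lies on; y along roller, z up. Beech handle on the same axis along -x, from x=-40 to -130 mm, 22 mm thick at x=-65 to -85 (grip there, across y); rests on roller and 34 mm butt. 60 to 210 g.
- brayer_medium: Middle-sized ink roller: black rubber roller (34 mm diameter) in a steel fork, 46 mm wide overall; it does not turn. Origin: roller centre, 17 mm above what it lies on; y along roller, z up. Beech handle on the same axis along -x, from x=-40 to -130 mm, 22 mm thick at x=-65 to -85 (grip there, across y); rests on roller and 34 mm butt. 60 to 210 g.
- brayer_large: Largest ink roller: black rubber roller (34 mm diameter) in a steel fork, 64 mm wide overall; it does not turn. Origin: roller centre, 17 mm above what it lies on; y along roller, z up. Beech handle on the same axis along -x, from x=-40 to -130 mm, 22 mm thick at x=-65 to -85 (grip there, across y); rests on roller and 34 mm butt. 60 to 210 g.
- bay_narrow: Narrowest bay, fixed in the caddy: white plate, dark pocket at its far end, 44 mm wide inside (cheeks 23 mm thick, 22 mm high). Origin: pocket centre, underside of plate, 6 mm above table; plate top 4 mm and seated roller's centre 21 mm above it. +x to back wall (inner face x=29 mm); cheeks x=-23 to 29; open at top and -x, where the plate runs to x=-145 for the handle.
- bay_middle: Middle-width bay, fixed in the caddy: white plate, dark pocket at its far end, 62 mm wide inside (cheeks 14 mm thick, 22 mm high). Origin: pocket centre, underside of plate, 6 mm above table; plate top 4 mm and seated roller's centre 21 mm above it. +x to back wall (inner face x=29 mm); cheeks x=-23 to 29; open at top and -x, where the plate runs to x=-145 for the handle.
- bay_wide: Widest bay, fixed in the caddy: white plate, dark pocket at its far end, 80 mm wide inside (cheeks 5 mm thick, 22 mm high). Origin: pocket centre, underside of plate, 6 mm above table; plate top 4 mm and seated roller's centre 21 mm above it. +x to back wall (inner face x=29 mm); cheeks x=-23 to 29; open at top and -x, where the plate runs to x=-145 for the handle.
- caddy: The caddy, a fixed plywood tray 292 mm wide (y) with a 6 mm floor and 30 mm high rims on the left, right and far sides (6 mm thick), the side towards the robot open. It holds the three bays side by side at 92 mm spacing in any order. Origin: underside, centre of the floor; +x to the far rim (x = 95 mm), y across, z up.
- mallet: A small mallet, no brayer: the same beech handle and size, but with a steel head 62 mm long and 34 mm thick with nylon faces and no fork. Origin: centre of the head, 17 mm above the table; handle along -x to -130 mm. Does not belong in the caddy.
- squeegee: A squeegee, no brayer: the same beech handle, but with a flat-sided aluminium bar 66 mm wide and 34 mm high with a rubber strip. Origin: near the centre of the bar, 17 mm above the table; handle along -x to -130 mm. Does not belong in the caddy.
- ink_jar: A closed jar of ink, 56 mm in diameter and 62 mm high, standing upright. Origin: centre of its underside. A bystander.
Things that resemble listed ones, but are neither listed nor needed, are in the scene too. What is shaped like the brayer_large but blue or red is not meant.

How it is judged:
By the outcome, as a careful person would: the job done as asked, in the order asked, and still so for the second after the job is handed in, with the robot touching nothing.
It also fails if it takes over 83 s, if anything falls off the work surface, if the arm or the gripper's body presses on something with over 40 N, if the wrist force passes 120 N, or if a joint passes its speed limit or range.

## Robot

A 6-joint arm with a two-finger parallel gripper is mounted at the origin on the work surface. World frame = base frame: x ahead of the robot, y to its left, z up, the work surface at z = 0. Lengths are in mm, angles in degrees, forces in N, time in s.
With the tool pointing down it reaches from about 300 to 850 mm from the base axis. Payload 4.2 kg.
Tool frame: the origin (TCP) lies midway between the tips of the shut fingers; the grasp point (between the pads) lies pinch_z behind it (pinch_z is the distance from the TCP to the grasp point, in mm); z points along the fingers, y is the line along which they close (so a half turn about z gives the same grasp; the last joint's range is limited). The gripper opens to 91 mm and grips with 3 to 60 N. Pads are 32 mm wide; open, the fingers measure 118 mm over their backs; the gripper's body (76 mm by 178 mm) begins 60 mm behind the grasp point.
Start: joints at [68.411, 18.312, 89.639, -0, 72.044, -1.146], TCP at [200.838, 538.802, 213.976] pointing down, gripper open.
Joint ranges: [-177.97, 177.97], [-48.28, 115.42], [12.27, 149.76], [-77.06, 257.06], [2.81, 150.46], [-146.56, 146.56]. Speed limits (degrees/s): [147.25, 147.25, 180, 180, 180, 180].

## Interface

Orientations are given as [roll, pitch, yaw] about the fixed x, y, z axes, in that order (R = Rz(yaw) Ry(pitch) Rx(roll)).
In Python, from workcell import state, grab_frame, job_done, masks_of, landmark_of, pinch_z gives the robot as it stands. The module is installed in compiled form; this text tells all that it offers.
- The arm moves only by the tool move_arm, never from a script. Its argument "plan" is a list of rows, each an object of numbers: "x", "y", "z": the shift along the tool's x, y, z in mm; "rx", "ry", "rz": the turn, a rotation vector about the tool's x, y, z in rad. A call has 1 to 10 rows; each row shifts and turns the commanded pose from where the row before left it, along the tool's axes as they then stand; what a row does not reach is not made up. A row lasts 1/10 s, in which the tool goes at most 50 mm and 8.59 degrees, less where a joint would pass 70% of its speed; a pose out of reach is approached as far as the arm can. A call is refused whole if a number of a shift passes 50 or a number of a turn 0.15, either way. A call with a gripper value outside its range is refused whole. "grip" is the opening, from 0 (shut) to 1 (fully open), set as the call begins (left out, the last holds). The fingers move at their own pace and stop on an object; "squeeze" is the grip in N (left out, the last holds). Time passes only in rows, so rows that do not move let the fingers close. It gives the time, the measured TCP pose, the force, the opening and the grip force at its end, in the units of the state.
- state(): the state, without advancing time (a new reading comes with each control period).
- grab_frame(name): name is "scene" or "top" or "wrist"; returns a dict with "img" (384x512x3 uint8, red, green, blue), "z_map" (384x512 float32, mm along the optical axis (not along the pixel's ray), 0 where there is no reading), "fx", "fy", "cx", "cy" (pixels), "rvec" (rotation vector, rad) and "tvec" (3), from world to camera coordinates, as OpenCV has them. Camera axes: x right, y down, z forward; pixel columns grow to the right and rows downward; lengths in mm; the calibration is good to about 2 mm. A picture is of the moment at which its call begins.
- job_done(): hands the job in; it is judged then, once.
Trained networks look in the newest picture that a camera, given by its name, has taken for a name from the list of things; names that differ only in an ending like _2 or _b are one class to them, and where a whole thing is asked for, a point or a joint stands for the part that bears it (a point fixed in the world has none). Each returns a list of dicts, best first, with "p" (0 to 1); they miss things now and then, are a little off and sometimes report something else, mostly with a low value. They report only what shows in the picture. A call takes as long as a camera call. They do not tell look-alikes from the thing itself.
- masks_of(camera, label): "pixels" (384x512 bool, what is visible of it) and "box" ([centre column, centre row, width, height] in pixels, round what is visible of it).
- landmark_of(camera, label): "point" ([column, row] in pixels: a listed point, or the origin of a listed thing).
The state is a dict: "time_s": time; "qpos": joint angles; "qvel": joint speeds; "effort": joint torques, N m; "ee_pos": TCP position; "ee_rot": TCP orientation; "force": force on the tool from outside, world axes, zero at the start; "torque": the same for the moment, N m; "gripper_width": finger opening in mm; "gripper_force": force on a finger pad.
Only numpy, scipy, OpenCV 4.12 (cv2) and the standard library are available. Lean on these libraries where they do the work, as an engineer would, in place of code of your own. Each camera call takes 0.05 s, during which the arm holds its last target. There are 200 camera calls.

## Working session

There is one attempt and no reset: what is moved stays moved. The work goes in short steps, Python scripts to look and compute and a tool call to move; the robot and the scene stay as the last step left them, time stands still between calls to the robot, and variables do not carry over. Pictures are saved under pics/ and viewed, at most 14 in all, crops included, and the job is handed in when it is done.

Besides the shell and the picture viewer there is one more tool, called after "Request:" as name(argument=value, ...), one argument or row to a line, values as JSON. move_arm: Moves the arm, as the interface text tells. Its arguments: {"type":"object","properties":{"plan":{"type":"array","items":{"type":"object","properties":{"x":{"type":"number"},"y":{"type":"number"},"z":{"type":"number"},"rx":{"type":"number"},"ry":{"type":"number"},"rz":{"type":"number"}}}},"grip":{"type":"number"},"squeeze":{"type":"number"}},"required":["plan"]}

```bash
mkdir -p pics; cat > h.py <<'E'
import numpy as np, cv2
from workcell import *
def save(f,n,box=None,s=1):
    im=f["img"][:,:,::-1]
    if box: im=im[box[1]:box[3],box[0]:box[2]]
    cv2.imwrite("pics/"+n,cv2.resize(im,None,fx=s,fy=s,interpolation=cv2.INTER_CUBIC))
def cloud(f):
    z=f["z_map"].astype(float);v,u=np.mgrid[:z.shape[0],:z.shape[1]]
    P=np.stack([(u-f["cx"])/f["fx"]*z,(v-f["cy"])/f["fy"]*z,z],-1)
    R=cv2.Rodrigues(np.array(f["rvec"],float))[0]
    W=(P-np.array(f["tvec"],float).ravel())@R; W[z==0]=np.nan; return W
def ray(f,u,v,h):
    R=cv2.Rodrigues(np.array(f["rvec"],float))[0];t=np.array(f["tvec"],float).ravel()
    c=-R.T@t;d=R.T@np.array([(u-f["cx"])/f["fx"],(v-f["cy"])/f["fy"],1]);return c+d*(h-c[2])/d[2]
E
python3 - <<'E'
from h import *
print(state(),pinch_z)
f=grab_frame("top");save(f,"top.png",s=1.5)
for l in ["brayer_small","brayer_medium","brayer_large","bay_narrow","bay_middle","bay_wide","mallet","squeegee","ink_jar","caddy"]:
    print(l,[(np.round(d["point"]),round(d["p"],2),ray(f,*d["point"],20).round()) for d in landmark_of("top",l)])
f=grab_frame("scene");save(f,"scene.png",s=1.5)
E
```

```text
{'time_s': 0.0, 'qpos': array([ 6.84125507e+01,  1.83506892e+01,  8.97070498e+01, -1.52853586e-03,
        7.20440130e+01, -1.14597487e+00]), 'qvel': array([ 0.06376426, -0.00502258,  0.03025   ,  0.13617514, -0.03904969,
        0.04375898]), 'effort': array([-2.87898129e-04, -4.12455225e+01, -2.31975532e+01,  7.27284956e-02,
        4.57423087e-02, -1.49977063e-04]), 'ee_pos': array([200.63756231, 538.31069884, 213.12546818]), 'ee_rot': array([-1.79898239e+02, -5.82052694e-04,  1.59558998e+02]), 'force': array([-0.11629677, -0.16206136,  0.3050391 ]), 'torque': array([ 0.00258087,  0.05650692, -0.04831048]), 'gripper_force': 0.0, 'gripper_width': 91.82571119472183} 18.8
brayer_small [(array([239., 130.]), 0.67, array([721., -62.,  20.]))]
brayer_medium [(array([283., 186.]), 0.64, array([ 518., -216.,   20.]))]
brayer_large [(array([298., 246.]), 0.68, array([ 306., -261.,   20.])), (array([284., 133.]), 0.66, array([ 707., -223.,   20.])), (array([367., 212.]), 0.66, array([ 418., -512.,   20.])), (array([376., 159.]), 0.63, array([ 607., -553.,   20.]))]
bay_narrow [(array([130., 184.]), 0.9, array([537., 324.,  20.]))]
bay_middle [(array([181., 171.]), 0.59, array([579., 145.,  20.])), (array([135., 182.]), 0.3, array([541., 307.,  20.]))]
bay_wide [(array([152., 177.]), 0.87, array([559., 247.,  20.]))]
mallet [(array([322., 190.]), 0.6, array([ 498., -356.,   20.]))]
squeegee [(array([241., 187.]), 0.65, array([516., -66.,  20.])), (array([322., 187.]), 0.4, array([ 510., -354.,   20.]))]
ink_jar [(array([321., 146.]), 0.63, array([ 657., -357.,   20.]))]
caddy []
```

View pics/top.png

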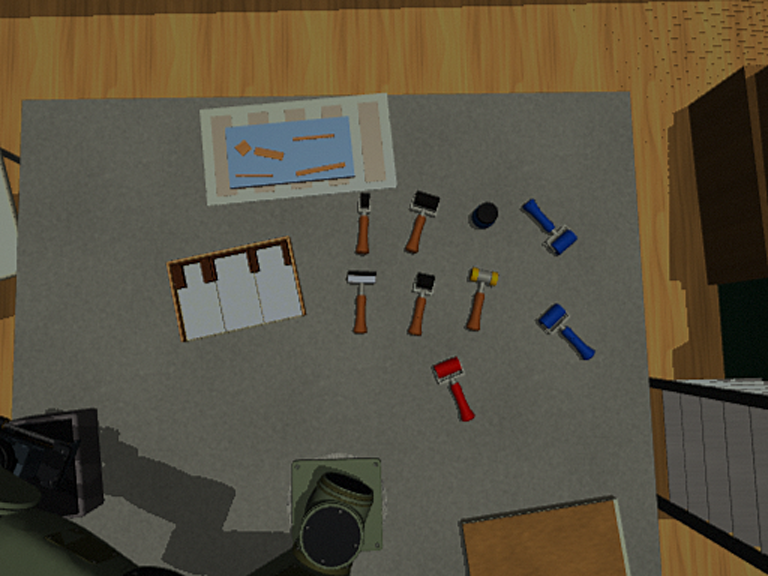

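View pics/scene.png

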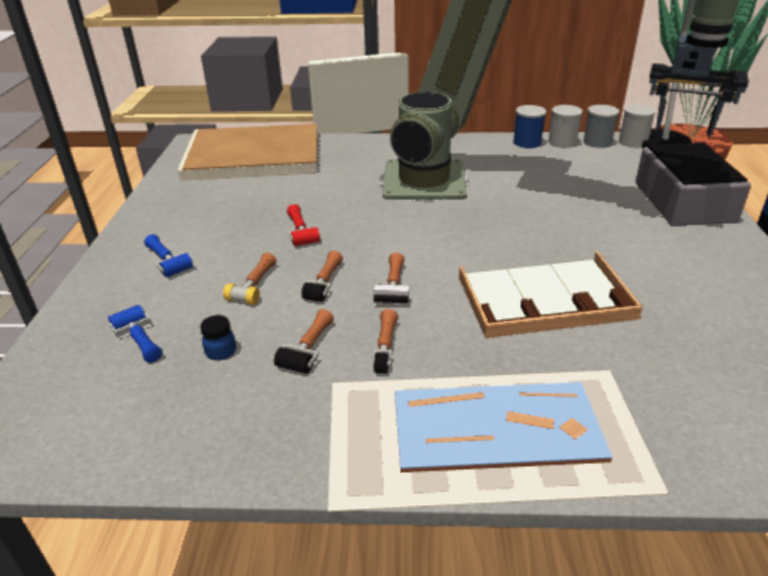

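The left candidates in the enlarged top view are as follows.
- **Dark-headed:** small brayer (364,200), large brayer (425,203), medium brayer (424,282).
- **Look-alikes:** squeegee (362,276), mallet (484,275), red (449,370), blue (562,240) and blue (552,318).

The pockets, left to right, look like narrow (195,276), wide (228,265) and middle (271,256). I'll check this in one close crop and measure.

```bash
cat >> h.py <<'E'
def brayer(cam,f,l,W):
    out=[]
    for d in masks_of(cam,l):
        m=d["pixels"]&(W[...,2]>6)&(W[...,2]<60)
        if m.sum()<20: continue
        p=W[m][:,:2];c=p.mean(0);u=np.linalg.svd(p-c,full_matrices=False)[2][0]
        out.append((l,round(d["p"],2),np.round(d["box"]),c.round(1),u.round(3),"len",np.ptp((p-c)@u).round(),"ends",((p-c)@u).min().round(),"n",m.sum(),"zmax",np.nanmax(W[m][:,2]).round(),f["img"][m].mean(0).round()))
    return out
E
python3 - <<'E'
from h import *
f=grab_frame("top");save(f,"crop.png",(105,115,345,235),3.3)
W=cloud(f)
for l in ["brayer_small","brayer_medium","brayer_large","caddy","bay_narrow","bay_middle","bay_wide"]:
    for o in brayer("top",f,l,W): print(*o)
for u,v in [(250,220),(200,230),(145,200),(165,195)]: print(W[v,u].round(1))
R=cv2.Rodrigues(np.array(f["rvec"],float))[0];print("cam",(-R.T@np.array(f["tvec"]).ravel()).round())
w=grab_frame("wrist");R=cv2.Rodrigues(np.array(w["rvec"],float))[0];print("wcam",(-R.T@np.array(w["tvec"]).ravel()).round(),R.round(2).tolist(),w["fx"])
E
```

```text
brayer_small 0.52 [239. 150.  12.  43.] [651.6 -71.8] [-0.998  0.06 ] len 146.0 ends -77.0 n 247 zmax 40.0 [73. 45. 25.]
brayer_medium 0.56 [282. 200.  14.  44.] [ 466.  -202.8] [-0.976  0.218] len 146.0 ends -66.0 n 314 zmax 41.0 [64. 41. 24.]
brayer_large 0.9 [376. 221.  39.  33.] [ 387.2 -542.7] [-0.735 -0.679] len 144.0 ends -62.0 n 311 zmax 40.0 [11. 36. 91.]
brayer_large 0.88 [365. 151.  38.  41.] [ 632.1 -518.7] [-0.768 -0.641] len 146.0 ends -85.0 n 368 zmax 38.0 [17. 38. 85.]
brayer_large 0.64 [282. 148.  22.  35.] [ 668.1 -210.9] [-0.945  0.327] len 145.0 ends -58.0 n 327 zmax 42.0 [56. 36. 22.]
brayer_large 0.59 [302. 258.  25.  40.] [ 266.5 -276.4] [-0.937 -0.35 ] len 146.0 ends -62.0 n 363 zmax 42.0 [108.  13.  10.]
caddy 0.72 [160. 193.  96.  72.] [526.7 257.4] [-0.26   0.966] len 308.0 ends -177.0 n 423 zmax 41.0 [99. 74. 41.]
caddy 0.29 [133. 201.  32.  57.] [488.8 319.6] [-0.982 -0.188] len 180.0 ends -88.0 n 1264 zmax 37.0 [111. 112. 108.]
bay_narrow 0.65 [136. 200.  33.  56.] [486.5 319.2] [-0.982 -0.187] len 179.0 ends -88.0 n 1246 zmax 37.0 [113. 114. 110.]
bay_middle 0.9 [185. 186.  37.  58.] [522.4 138.9] [-0.979 -0.202] len 183.0 ends -91.0 n 1257 zmax 36.0 [116. 119. 118.]
bay_wide 0.56 [160. 192.  37.  59.] [505.5 230.4] [-0.98  -0.199] len 183.0 ends -90.0 n 1291 zmax 38.0 [121. 125. 123.]
[399.1 -95.6   2.3]
[368.1  82.3   3.3]
[478.5 273.6  12.2]
[494.7 203.8  10. ]
cam [ 390.  -80. 1365.]
wcam [133. 564. 384.] [[0.35, 0.94, -0.0], [0.9, -0.34, 0.26], [0.24, -0.09, -0.97]] 325.07522911827874
```

View pics/crop.png

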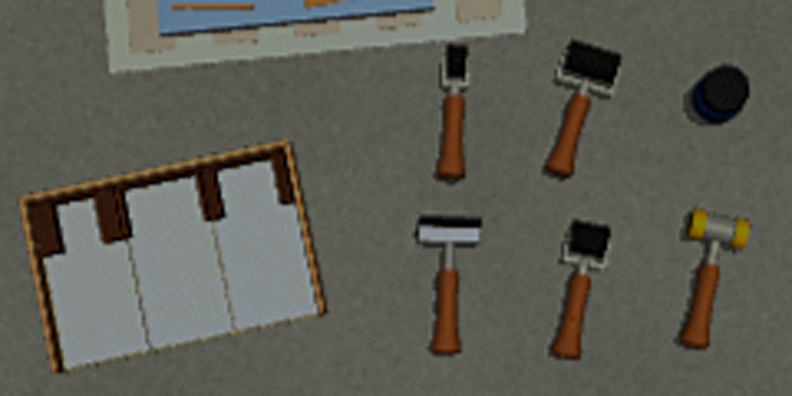

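The crop confirms the choice: small (455,65), large (590,62) and medium (587,240) are the black-rubber forked ones. The pockets, left to right, are narrow, wide and middle. I'm moving over the caddy for a close look.

Request:
move_arm(
  plan=[
    {"rz": -0.14},
    {"rz": -0.14},
    {"rz": -0.14},
    {"rz": -0.14},
    {"x": -22, "y": -36},
    {"x": -22, "y": -36},
    {"x": -22, "y": -36},
    {"x": -22, "y": -36},
    {"x": -22, "y": -36},
    {"x": -22, "y": -36},
  ],
  grip=0.7,
  squeeze=25,
)

```text
schema error: expected keys x, y, z, rx, ry, rz
```

Request:
move_arm(
  plan=[
    {"x": -22, "y": -36},
    {"x": -22, "y": -36},
    {"x": -22, "y": -36},
    {"x": -22, "y": -36},
    {},
  ],
)

```text
schema error: expected keys x, y, z, rx, ry, rz
```

```bash
python3 - <<'E'
from h import *
f=grab_frame("wrist");save(f,"w1.png",s=1.5);W=cloud(f)
s=state();print(s["ee_pos"],s["ee_rot"])
for l in ["bay_narrow","bay_middle","bay_wide"]:
    for d in landmark_of("wrist",l): print(l,d["p"],d["point"],ray(f,*d["point"],6).round(1))
    for o in brayer("wrist",f,l,W): print(*o)
g=f["img"].astype(int).mean(2);w=(g>130)&(abs(W[...,2]-10)<6)
print(w.sum(),np.nanmedian(W[...,2][w]))
# tall stuff
np.save("W1.npy",W);cv2.imwrite("w1raw.png",f["img"][:,:,::-1])
E
```

```text
[200.82983417 538.80205727 213.96571171] [1.79996261e+02 7.92080792e-04 1.59556825e+02]
0 nan
  return np.nanmean(a, axis, out=out, keepdims=keepdims)
```

View pics/w1.png

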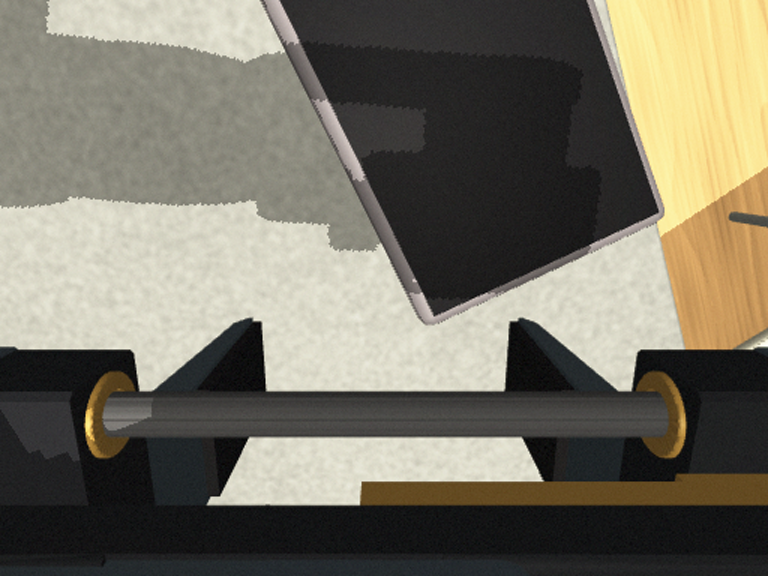

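That view shows only the dark bin, because the first moves were refused (each row needs all six keys). Image up is the tool's +x, so I should stand beyond the pockets.

Request:
move_arm(
  plan=[
    {"x": 0, "y": 0, "z": 0, "rx": 0, "ry": 0, "rz": -0.14},
    {"x": 0, "y": 0, "z": 0, "rx": 0, "ry": 0, "rz": -0.14},
    {"x": 0, "y": 0, "z": 0, "rx": 0, "ry": 0, "rz": -0.14},
    {"x": 0, "y": 0, "z": 0, "rx": 0, "ry": 0, "rz": -0.14},
    {"x": -29, "y": -31, "z": 0, "rx": 0, "ry": 0, "rz": 0},
    {"x": -29, "y": -31, "z": 0, "rx": 0, "ry": 0, "rz": 0},
    {"x": -29, "y": -31, "z": 0, "rx": 0, "ry": 0, "rz": 0},
    {"x": -29, "y": -31, "z": 0, "rx": 0, "ry": 0, "rz": 0},
    {"x": -29, "y": -31, "z": 0, "rx": 0, "ry": 0, "rz": 0},
    {"x": -29, "y": -31, "z": 0, "rx": 0, "ry": 0, "rz": 0},
  ],
  grip=0.7,
  squeeze=25,
)

```text
time_s: 2.4
ee_pos: [410.0, 390.6, 214.1]
ee_rot: [180.0, 0.0, -168.4]
force: [0.4, -0.1, 0.1]
gripper_width: 63.7
gripper_force: 0.0
```

Request:
move_arm(
  plan=[
    {"x": -29, "y": -31, "z": 0, "rx": 0, "ry": 0, "rz": 0},
    {"x": -29, "y": -31, "z": 0, "rx": 0, "ry": 0, "rz": 0},
    {"x": -29, "y": -31, "z": 0, "rx": 0, "ry": 0, "rz": 0},
    {"x": -29, "y": -31, "z": 0, "rx": 0, "ry": 0, "rz": 0},
    {"x": -29, "y": -31, "z": 0, "rx": 0, "ry": 0, "rz": 0},
    {"x": -29, "y": -31, "z": 0, "rx": 0, "ry": 0, "rz": 0},
    {"x": 0, "y": 0, "z": 0, "rx": 0, "ry": 0, "rz": 0},
    {"x": 0, "y": 0, "z": 0, "rx": 0, "ry": 0, "rz": 0},
  ],
)

```text
time_s: 3.2
ee_pos: [617.0, 244.1, 213.4]
ee_rot: [180.0, -0.1, -168.5]
force: [0.1, 0.0, -0.1]
gripper_width: 64.1
gripper_force: 0.0
```

```bash
python3 - <<'E'
from h import *
f=grab_frame("wrist");save(f,"w2.png",s=1.5);W=cloud(f)
s=state();print(s["time_s"],s["ee_pos"],s["ee_rot"],s["gripper_width"])
for l in ["bay_narrow","bay_middle","bay_wide"]:
    for d in landmark_of("wrist",l): print(l,d["p"],d["point"],ray(f,*d["point"],6).round(1))
    for o in brayer("wrist",f,l,W): print(*o)
np.save("W2.npy",W);cv2.imwrite("w2raw.png",f["img"][:,:,::-1])
E
```

```text
3.25 [616.31681359 244.77650994 213.60471043] [ 1.79970160e+02 -6.13739813e-02 -1.68383255e+02] 63.78164383969101
bay_narrow 0.85 [342.4, 118.1] [537.6 326.2   6. ]
bay_narrow 0.93 [348.  78.  93. 149.] [494.2 317.6] [0.978 0.206] len 154.0 ends -75.0 n 12876 zmax 30.0 [169. 161. 146.]
bay_middle 0.88 [178.9, 119.4] [576.  145.3   6. ]
bay_middle 0.96 [175.  76.  93. 149.] [530.7 136.8] [0.984 0.179] len 156.0 ends -75.0 n 12717 zmax 30.0 [198. 195. 189.]
bay_wide 0.71 [259.3, 120.9] [559.5 234.8   6. ]
bay_wide 0.96 [259.  76.  89. 150.] [512.3 227.3] [0.98  0.197] len 155.0 ends -74.0 n 12728 zmax 30.0 [198. 195. 184.]
```

View pics/w2.png

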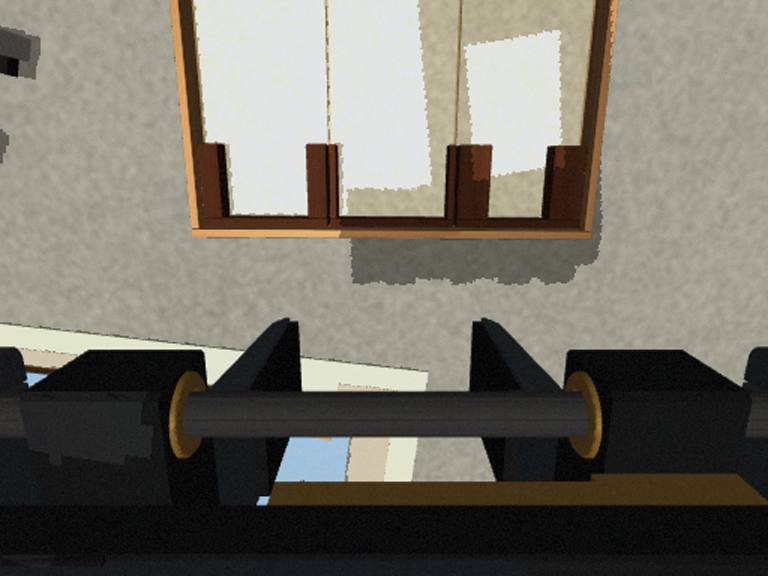

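The picture, left to right, shows the middle pocket at (268,180), the wide one at (390,180) and the narrow one at (515,180). Now I'll fit the caddy frame from the depth.

```bash
python3 - <<'E'
from h import *
W=np.load("W2.npy");W=W[:200].reshape(-1,3);W=W[(W[:,0]>350)&(W[:,0]<640)&(W[:,1]>60)&(W[:,1]<420)]
hi=W[(W[:,2]>31)&(W[:,2]<45)]; print(len(hi),np.nanpercentile(W[:,2],[5,30,50,70,95]))
mid=W[(W[:,2]>21)]
best=None
for a in np.arange(9,14.01,.1):
    t=np.radians(a);X=mid[:,:2]@[np.cos(t),np.sin(t)];Y=mid[:,:2]@[-np.sin(t),np.cos(t)]
    h=np.histogram(Y,np.arange(Y.min(),Y.max(),1))[0];h2=np.histogram(X,np.arange(X.min(),X.max(),1))[0]
    s=(h.astype(float)**2).sum()+(h2.astype(float)**2).sum()
    if best is None or s>best[0]: best=(s,a)
a=best[1];print("yaw",a);t=np.radians(a);ex=np.array([np.cos(t),np.sin(t)]);ey=np.array([-np.sin(t),np.cos(t)])
X=mid[:,:2]@ex;Y=mid[:,:2]@ey
print("X",X.max());xm=np.percentile(X,99.5)
for zz in (24,):
  m=(X>xm-50)&(X<xm-15); ys=np.sort(Y[m]);g=np.diff(ys);k=np.where(g>10)[0]
  print("Yrange",ys[[0,-1]],[(ys[i].round(1),ys[i+1].round(1),((ys[i]+ys[i+1])/2).round(1)) for i in k])
h,e=np.histogram(X,np.arange(X.min(),X.max()+2,2));print([(int(b),int(n)) for b,n in zip(e,h)][-45:])
for l,p in dict(n=(537.6,326.2),m=(576,145.3),w=(559.5,234.8)).items(): print(l,np.array(p)@ex,np.array(p)@ey)
E
```

```text
25 [-1.39648436  8.02388482  9.16311017  9.98680979 28.45159774]
yaw 11.199999999999992
X 633.8873278625294
Yrange [-22.60905214 269.31179056] [(np.float64(1.1), np.float64(62.4), np.float64(31.8)), (np.float64(83.5), np.float64(163.1), np.float64(123.3)), (np.float64(193.3), np.float64(236.7), np.float64(215.0))]
[(545, 34), (547, 35), (549, 34), (551, 35), (553, 33), (555, 34), (557, 35), (559, 34), (561, 33), (563, 33), (565, 31), (567, 175), (569, 201), (571, 201), (573, 200), (575, 203), (577, 204), (579, 200), (581, 189), (583, 177), (585, 191), (587, 202), (589, 201), (591, 197), (593, 191), (595, 192), (597, 181), (599, 173), (601, 198), (603, 189), (605, 174), (607, 190), (609, 195), (611, 193), (613, 182), (615, 177), (617, 184), (619, 554), (621, 499), (623, 497), (625, 79), (627, 695), (629, 479), (631, 427), (633, 30)]
n 590.7207368836803 215.56718445904943
m 593.2524207133963 30.653797769533767
w 594.4506350843221 121.65415096841598
```

The pockets fit the known widths, with caddy yaw 11.2°. Pocket centres are narrow (537,326), wide (555,236) and middle (573,146). Next I look at the small and large brayers from close by.

Request:
move_arm(
  plan=[
    {"x": -4, "y": -38, "z": 0, "rx": 0, "ry": 0, "rz": 0},
    {"x": -4, "y": -38, "z": 0, "rx": 0, "ry": 0, "rz": 0},
    {"x": -4, "y": -38, "z": 0, "rx": 0, "ry": 0, "rz": 0},
    {"x": -4, "y": -38, "z": 0, "rx": 0, "ry": 0, "rz": 0},
    {"x": -4, "y": -38, "z": 0, "rx": 0, "ry": 0, "rz": 0},
    {"x": -4, "y": -38, "z": 0, "rx": 0, "ry": 0, "rz": 0},
    {"x": -4, "y": -38, "z": 0, "rx": 0, "ry": 0, "rz": 0},
    {"x": -4, "y": -38, "z": 0, "rx": 0, "ry": 0, "rz": 0},
    {"x": -4, "y": -38, "z": 0, "rx": 0, "ry": 0, "rz": 0},
    {"x": -4, "y": -38, "z": 0, "rx": 0, "ry": 0, "rz": 0},
  ],
)

```text
time_s: 4.55
ee_pos: [732.8, -120.3, 214.2]
ee_rot: [180.0, 0.0, -168.3]
force: [0.2, -0.5, 0.7]
gripper_width: 63.9
gripper_force: 0.0
```

Request:
move_arm(
  plan=[
    {"x": 0, "y": 0, "z": 0, "rx": 0, "ry": 0, "rz": 0.13},
    {"x": 0, "y": 0, "z": 0, "rx": 0, "ry": 0, "rz": 0.13},
    {"x": 0, "y": 0, "z": 0, "rx": 0, "ry": 0, "rz": 0},
    {"x": 0, "y": 0, "z": 0, "rx": 0, "ry": 0, "rz": 0},
  ],
)

```text
time_s: 4.95
ee_pos: [732.5, -118.9, 214.0]
ee_rot: [180.0, 0.0, 176.9]
force: [0.7, 0.2, 0.7]
gripper_width: 63.8
gripper_force: 0.0
```

```bash
cat >> h.py <<'E'
def fit(f,W,box,zmin=7):
    """thing in world box: head/handle axis; handle dir, grip point, origin"""
    x0,x1,y0,y1=box
    m=(W[...,0]>x0)&(W[...,0]<x1)&(W[...,1]>y0)&(W[...,1]<y1)&(W[...,2]>zmin)&(W[...,2]<45);m[235:]=False
    n,lab,st,_=cv2.connectedComponentsWithStats(m.astype(np.uint8));m=lab==1+np.argmax(st[1:,4])
    p=W[m][:,:2];c=p.mean(0);u=np.linalg.svd(p-c,full_matrices=False)[2][0]
    if u[0]<0:u=-u   # toward roller (+x)
    for _ in range(3): # axis refined on handle only
        s=(p-c)@u;h=s<s.min()+85;q=p[h]
        k=np.linspace(s[h].min()+4,s[h].max(),9);mid=[]
        v=np.array([-u[1],u[0]]);t=(p-c)@v
        for a,b in zip(k,k[1:]):
            j=(s>=a)&(s<b);mid.append(((a+b)/2,(t[j].min()+t[j].max())/2))
        mid=np.array(mid);g,o=np.polyfit(mid[:,0],mid[:,1],1)
        c=c+v*o;u=u+g*v;u/=np.linalg.norm(u)
    s=(p-c)@u;v=np.array([-u[1],u[0]]);t=(p-c)@v
    hd=s>s.max()-25
    print("n",m.sum(),"yaw %.1f"%np.degrees(np.arctan2(u[1],u[0])),"len %.1f"%np.ptp(s),"from butt O",(c+u*(s.min()+130)).round(1),"from head O",(c+u*(s.max()-17)).round(1),"headw",t[hd].min().round(1),t[hd].max().round(1),"zmax",np.percentile(W[m][:,2],99).round(1))
def moveto(x,y,z,yaw):
    s=state();p=s["ee_pos"];a=np.radians(yaw);d=np.array([x,y,z])-p
    dy=(yaw-s["ee_rot"][2]+180)%360-180
    print("t",s["time_s"],"rz %.3f"%-np.radians(dy),"then tool x %.1f y %.1f z %.1f"%(d[:2]@[np.cos(a),np.sin(a)],d[:2]@[np.sin(a),-np.cos(a)],-d[2]))
E
python3 - <<'E'
from h import *
f=grab_frame("wrist");save(f,"w3.png",s=1.5);W=cloud(f)
s=state();print(s["time_s"],s["ee_pos"],s["ee_rot"])
fit(f,W,(565,760,-120,-20));fit(f,W,(565,760,-290,-140))
for l in ["brayer_small","brayer_large"]:
    for d in landmark_of("wrist",l): print(l,d["p"],d["point"],ray(f,*d["point"],17).round(1))
E
```

```text
5.0 [ 732.57621633 -118.8221252   214.12170519] [1.79995921e+02 9.36418724e-03 1.76919876e+02]
n 3143 yaw -3.9 len 146.9 from butt O [711.  -80.7] from head O [710.9 -80.6] headw -13.9 13.9 zmax 33.6
n 4340 yaw -18.7 len 145.6 from butt O [ 706.3 -228.4] from head O [ 705. -228.] headw -29.0 32.2 zmax 33.9
brayer_small 0.76 [292.6, 151.3] [710.  -77.6  17. ]
brayer_large 0.72 [158.8, 156.8] [ 708.1 -229.3   17. ]
```

View pics/w3.png

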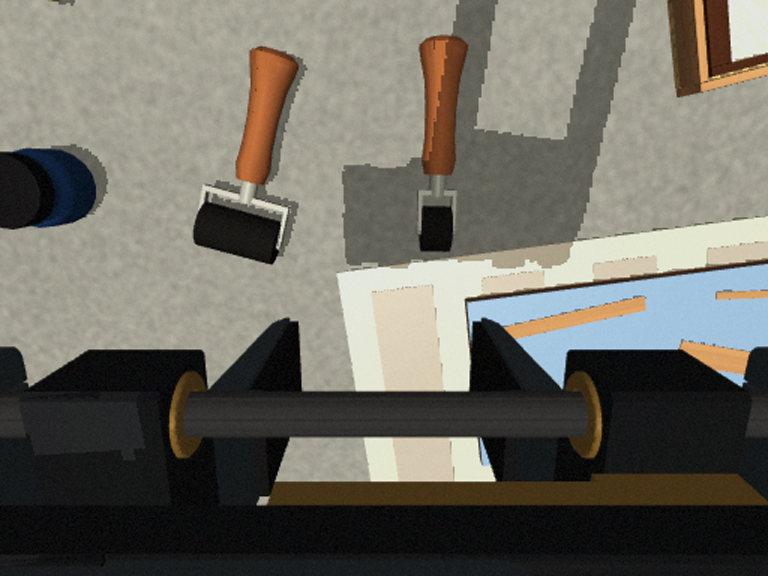

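The view shows the large brayer with its roller at (240,230) and the small one with its roller at (437,228), both on the table. The small one fits to origin (711,-81), yaw -3.9°, which puts the grip point at (636,-75.5).

```bash
python3 -c "
from h import *
moveto(636.2,-75.5,4,176.1)"
```

```text
t 5.1 rz 0.013 then tool x 99.1 y 36.7 z 210.1
```

Request:
move_arm(
  plan=[
    {"x": 33, "y": 12, "z": 0, "rx": 0, "ry": 0, "rz": 0.013},
    {"x": 33, "y": 12, "z": 0, "rx": 0, "ry": 0, "rz": 0},
    {"x": 33, "y": 12.5, "z": 0, "rx": 0, "ry": 0, "rz": 0},
    {"x": 0, "y": 0, "z": 40, "rx": 0, "ry": 0, "rz": 0},
    {"x": 0, "y": 0, "z": 40, "rx": 0, "ry": 0, "rz": 0},
    {"x": 0, "y": 0, "z": 40, "rx": 0, "ry": 0, "rz": 0},
    {"x": 0, "y": 0, "z": 40, "rx": 0, "ry": 0, "rz": 0},
    {"x": 0, "y": 0, "z": 20, "rx": 0, "ry": 0, "rz": 0},
    {"x": 0, "y": 0, "z": 0, "rx": 0, "ry": 0, "rz": 0},
  ],
)

```text
time_s: 6.0
ee_pos: [633.7, -75.9, 30.6]
ee_rot: [180.0, -0.4, 176.1]
force: [-0.2, -0.2, -0.3]
gripper_width: 63.8
gripper_force: 0.0
```

```bash
python3 -c "
from h import *
moveto(636.2,-75.5,4,176.1)"
```

```text
t 6.0 rz -0.000 then tool x -2.5 y 0.6 z 26.6
```

Request:
move_arm(
  plan=[
    {"x": -2, "y": 0.5, "z": 14, "rx": 0, "ry": 0, "rz": 0},
    {"x": 0, "y": 0, "z": 12, "rx": 0, "ry": 0, "rz": 0},
    {"x": 0, "y": 0, "z": 0, "rx": 0, "ry": 0, "rz": 0},
    {"x": 0, "y": 0, "z": 0, "rx": 0, "ry": 0, "rz": 0},
  ],
)

```text
time_s: 6.4
ee_pos: [638.5, -76.2, 8.3]
ee_rot: [180.0, 0.0, 176.0]
force: [0.6, 0.5, 0.9]
gripper_width: 64.0
gripper_force: 0.0
```

Request:
move_arm(
  plan=[
    {"x": 0, "y": 0, "z": 0, "rx": 0, "ry": 0, "rz": 0},
    {"x": 0, "y": 0, "z": 0, "rx": 0, "ry": 0, "rz": 0},
    {"x": 0, "y": 0, "z": 0, "rx": 0, "ry": 0, "rz": 0},
    {"x": 0, "y": 0, "z": 0, "rx": 0, "ry": 0, "rz": 0},
    {"x": 0, "y": 0, "z": 0, "rx": 0, "ry": 0, "rz": 0},
    {"x": 0, "y": 0, "z": 0, "rx": 0, "ry": 0, "rz": 0},
  ],
  grip=0,
  squeeze=30,
)

```text
time_s: 7.0
ee_pos: [638.3, -76.1, 8.0]
ee_rot: [180.0, 0.0, 176.0]
force: [0.1, -0.0, 1.1]
gripper_width: 21.8
gripper_force: 29.8
```

Request:
move_arm(
  plan=[
    {"x": 0, "y": 0, "z": -25, "rx": 0, "ry": 0, "rz": 0},
    {"x": 0, "y": 0, "z": -35, "rx": 0, "ry": 0, "rz": 0},
    {"x": 0, "y": 0, "z": -35, "rx": 0, "ry": 0, "rz": 0},
    {"x": 0, "y": 0, "z": -25, "rx": 0, "ry": 0, "rz": 0},
    {"x": 0, "y": 0, "z": 0, "rx": 0, "ry": 0, "rz": -0.09},
    {"x": 0, "y": 0, "z": 0, "rx": 0, "ry": 0, "rz": -0.09},
    {"x": 0, "y": 0, "z": 0, "rx": 0, "ry": 0, "rz": -0.08},
    {"x": 0, "y": 0, "z": 0, "rx": 0, "ry": 0, "rz": 0},
  ],
)

```text
time_s: 7.8
ee_pos: [638.0, -76.2, 127.7]
ee_rot: [180.0, -0.0, -169.1]
force: [-0.4, -0.1, -0.8]
gripper_width: 21.6
gripper_force: 29.8
```

```bash
python3 -c "
from h import *
print(state()['force'],state()['gripper_width'])
moveto(465.6,311.6,19,191.2)"
```

```text
[-0.36798007 -0.14826148 -0.78773858] 21.630712592227585
t 7.8 rz -0.005 then tool x 93.8 y 413.9 z 108.7
```

Request:
move_arm(
  plan=[
    {"x": 4, "y": 20, "z": 0, "rx": 0, "ry": 0, "rz": 0},
    {"x": 10, "y": 44, "z": 0, "rx": 0, "ry": 0, "rz": 0},
    {"x": 10, "y": 44, "z": 0, "rx": 0, "ry": 0, "rz": 0},
    {"x": 10, "y": 44, "z": 0, "rx": 0, "ry": 0, "rz": 0},
    {"x": 10, "y": 44, "z": 0, "rx": 0, "ry": 0, "rz": 0},
    {"x": 10, "y": 44, "z": 0, "rx": 0, "ry": 0, "rz": 0},
    {"x": 10, "y": 44, "z": 0, "rx": 0, "ry": 0, "rz": 0},
    {"x": 10, "y": 44, "z": 0, "rx": 0, "ry": 0, "rz": 0},
    {"x": 10, "y": 44, "z": 0, "rx": 0, "ry": 0, "rz": 0},
    {"x": 10, "y": 42, "z": 0, "rx": 0, "ry": 0, "rz": 0},
  ],
)

```text
time_s: 8.8
ee_pos: [465.6, 314.7, 128.0]
ee_rot: [180.0, -0.0, -169.2]
force: [1.1, 0.9, -0.6]
gripper_width: 21.7
gripper_force: 29.8
```

Request:
move_arm(
  plan=[
    {"x": 0, "y": 0, "z": 30, "rx": 0, "ry": 0, "rz": 0},
    {"x": 0, "y": 0, "z": 20, "rx": 0, "ry": 0, "rz": 0},
    {"x": 0, "y": 0, "z": 0, "rx": 0, "ry": 0, "rz": 0},
    {"x": 0, "y": 0, "z": 0, "rx": 0, "ry": 0, "rz": 0},
  ],
)

```text
time_s: 9.2
ee_pos: [467.2, 312.9, 78.2]
ee_rot: [180.0, -0.0, -169.1]
force: [0.6, 0.3, -0.9]
gripper_width: 21.4
gripper_force: 29.8
```

```bash
python3 -c "
from h import *
f=grab_frame('scene');save(f,'s2.png',(290,150,440,230),5)
moveto(465.6,311.6,18.5,191.2)"
```

```text
t 9.25 rz -0.006 then tool x 2.6 y -0.9 z 60.4
```

View pics/s2.png

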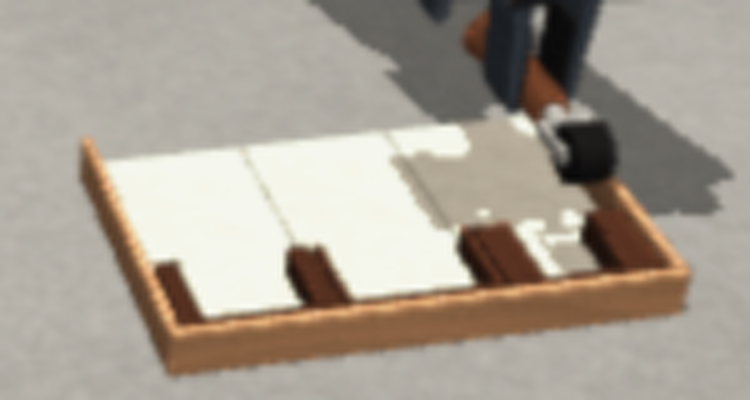

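The crop shows the small roller held about level above the narrow bay (585,150). Lowering it.

Request:
move_arm(
  plan=[
    {"x": 2.5, "y": -1, "z": 12, "rx": 0, "ry": 0, "rz": -0.006},
    {"x": 0, "y": 0, "z": 12, "rx": 0, "ry": 0, "rz": 0},
    {"x": 0, "y": 0, "z": 12, "rx": 0, "ry": 0, "rz": 0},
    {"x": 0, "y": 0, "z": 8, "rx": 0, "ry": 0, "rz": 0},
    {"x": 0, "y": 0, "z": 6, "rx": 0, "ry": 0, "rz": 0},
    {"x": 0, "y": 0, "z": 4, "rx": 0, "ry": 0, "rz": 0},
    {"x": 0, "y": 0, "z": 0, "rx": 0, "ry": 0, "rz": 0},
    {"x": 0, "y": 0, "z": 0, "rx": 0, "ry": 0, "rz": 0},
  ],
)

```text
time_s: 10.05
ee_pos: [465.6, 311.3, 24.1]
ee_rot: [180.0, 0.0, -168.8]
force: [-0.0, -0.1, -0.3]
gripper_width: 21.4
gripper_force: 29.8
```

Request:
move_arm(
  plan=[
    {"x": 0, "y": 0, "z": 3, "rx": 0, "ry": 0, "rz": 0},
    {"x": 0, "y": 0, "z": 2.5, "rx": 0, "ry": 0, "rz": 0},
    {"x": 0, "y": 0, "z": 0, "rx": 0, "ry": 0, "rz": 0},
    {"x": 0, "y": 0, "z": 0, "rx": 0, "ry": 0, "rz": 0},
  ],
)

```text
time_s: 10.45
ee_pos: [465.4, 311.2, 18.5]
ee_rot: [180.0, 0.0, -168.8]
force: [-0.8, -0.2, -0.8]
gripper_width: 21.7
gripper_force: 29.8
```

Request:
move_arm(
  plan=[
    {"x": 0, "y": 0, "z": 0, "rx": 0, "ry": 0, "rz": 0},
    {"x": 0, "y": 0, "z": 0, "rx": 0, "ry": 0, "rz": 0},
    {"x": 0, "y": 0, "z": 0, "rx": 0, "ry": 0, "rz": 0},
    {"x": 0, "y": 0, "z": 0, "rx": 0, "ry": 0, "rz": 0},
    {"x": 0, "y": 0, "z": -10, "rx": 0, "ry": 0, "rz": 0},
    {"x": 0, "y": 0, "z": -20, "rx": 0, "ry": 0, "rz": 0},
    {"x": 0, "y": 0, "z": -30, "rx": 0, "ry": 0, "rz": 0},
    {"x": 0, "y": 0, "z": -40, "rx": 0, "ry": 0, "rz": 0},
    {"x": 0, "y": 0, "z": -40, "rx": 0, "ry": 0, "rz": 0},
    {"x": 0, "y": 0, "z": -40, "rx": 0, "ry": 0, "rz": 0},
  ],
  grip=0.52,
)

```text
time_s: 11.45
ee_pos: [465.2, 311.0, 201.0]
ee_rot: [180.0, 0.1, -168.8]
force: [0.3, 0.4, -0.2]
gripper_width: 47.6
gripper_force: 0.0
```

```bash
python3 -c "
from h import *
print(state()['force'],state()['gripper_width'])
moveto(540,-185,213,180)"
```

```text
[ 0.26715723  0.38158354 -0.21488377] 47.588822083644764
t 11.45 rz 0.196 then tool x -74.8 y -496.0 z -12.0
```

Request:
move_arm(
  plan=[
    {"x": 0, "y": 0, "z": -6, "rx": 0, "ry": 0, "rz": 0.098},
    {"x": 0, "y": 0, "z": -6, "rx": 0, "ry": 0, "rz": 0.098},
    {"x": -6, "y": -40, "z": 0, "rx": 0, "ry": 0, "rz": 0},
    {"x": -6, "y": -40, "z": 0, "rx": 0, "ry": 0, "rz": 0},
    {"x": -6, "y": -40, "z": 0, "rx": 0, "ry": 0, "rz": 0},
    {"x": -6, "y": -40, "z": 0, "rx": 0, "ry": 0, "rz": 0},
    {"x": -6, "y": -40, "z": 0, "rx": 0, "ry": 0, "rz": 0},
    {"x": -6, "y": -40, "z": 0, "rx": 0, "ry": 0, "rz": 0},
    {"x": -6, "y": -40, "z": 0, "rx": 0, "ry": 0, "rz": 0},
    {"x": -6, "y": -40, "z": 0, "rx": 0, "ry": 0, "rz": 0},
  ],
)

```text
time_s: 12.45
ee_pos: [513.4, -10.5, 211.4]
ee_rot: [180.0, 0.1, -180.0]
force: [0.5, 0.4, 0.0]
gripper_width: 47.6
gripper_force: 0.0
```

Request:
move_arm(
  plan=[
    {"x": -6, "y": -40, "z": 0, "rx": 0, "ry": 0, "rz": 0},
    {"x": -6, "y": -40, "z": 0, "rx": 0, "ry": 0, "rz": 0},
    {"x": -6, "y": -40, "z": 0, "rx": 0, "ry": 0, "rz": 0},
    {"x": -6, "y": -40, "z": 0, "rx": 0, "ry": 0, "rz": 0},
    {"x": 0, "y": 0, "z": 0, "rx": 0, "ry": 0, "rz": 0},
    {"x": 0, "y": 0, "z": 0, "rx": 0, "ry": 0, "rz": 0},
  ],
)

```text
time_s: 13.05
ee_pos: [537.2, -169.3, 210.7]
ee_rot: [180.0, -0.0, 179.9]
force: [-0.6, 0.4, -0.9]
gripper_width: 47.5
gripper_force: 0.0
```

```bash
python3 - <<'E'
from h import *
f=grab_frame("wrist");save(f,"w4.png",s=1.5);W=cloud(f)
s=state();print(s["time_s"],s["ee_pos"],s["ee_rot"])
fit(f,W,(365,545,-260,-150))
for d in landmark_of("wrist","brayer_medium"): print(d["p"],d["point"],ray(f,*d["point"],17).round(1))
E
```

```text
13.1 [ 537.17255816 -168.37778363  210.74595289] [ 1.79955124e+02 -3.42119562e-03  1.79984365e+02]
n 3749 yaw -13.1 len 146.9 from butt O [ 512.3 -219.1] from head O [ 512.3 -219. ] headw -22.9 23.0 zmax 33.8
0.58 [213.6, 152.4] [ 513.2 -217.9   17. ]
```

View pics/w4.png

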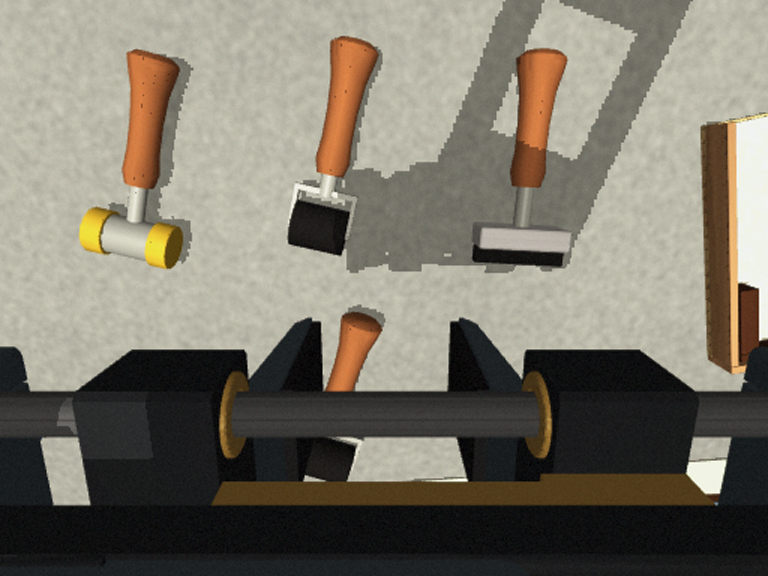

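The view shows the medium brayer's roller at (320,227), between the mallet at (130,235) and the squeegee at (522,245). Its grip point is (439,-202), yaw -13.1°.

```bash
python3 -c "
from h import *
moveto(439.3,-202,5,166.9)"
```

```text
t 13.15 rz 0.229 then tool x 87.6 y -55.4 z 205.8
```

Request:
move_arm(
  plan=[
    {"x": 0, "y": 0, "z": 0, "rx": 0, "ry": 0, "rz": 0.115},
    {"x": 0, "y": 0, "z": 0, "rx": 0, "ry": 0, "rz": 0.114},
    {"x": 30, "y": -19, "z": 0, "rx": 0, "ry": 0, "rz": 0},
    {"x": 30, "y": -19, "z": 0, "rx": 0, "ry": 0, "rz": 0},
    {"x": 28, "y": -17.5, "z": 0, "rx": 0, "ry": 0, "rz": 0},
    {"x": 0, "y": 0, "z": 40, "rx": 0, "ry": 0, "rz": 0},
    {"x": 0, "y": 0, "z": 40, "rx": 0, "ry": 0, "rz": 0},
    {"x": 0, "y": 0, "z": 40, "rx": 0, "ry": 0, "rz": 0},
    {"x": 0, "y": 0, "z": 20, "rx": 0, "ry": 0, "rz": 0},
    {"x": 0, "y": 0, "z": 0, "rx": 0, "ry": 0, "rz": 0},
  ],
  grip=0.65,
)

```text
time_s: 14.15
ee_pos: [437.1, -200.6, 68.2]
ee_rot: [179.9, -0.4, 167.0]
force: [0.1, -0.5, 0.4]
gripper_width: 59.2
gripper_force: 0.0
```

```bash
python3 -c "
from h import *
moveto(439.3,-202,5,166.9)"
```

```text
t 14.15 rz 0.002 then tool x -2.4 y -0.9 z 63.2
```

Request:
move_arm(
  plan=[
    {"x": -2, "y": -1, "z": 20, "rx": 0, "ry": 0, "rz": 0.002},
    {"x": 0, "y": 0, "z": 20, "rx": 0, "ry": 0, "rz": 0},
    {"x": 0, "y": 0, "z": 12, "rx": 0, "ry": 0, "rz": 0},
    {"x": 0, "y": 0, "z": 10, "rx": 0, "ry": 0, "rz": 0},
    {"x": 0, "y": 0, "z": 0, "rx": 0, "ry": 0, "rz": 0},
    {"x": 0, "y": 0, "z": 0, "rx": 0, "ry": 0, "rz": 0},
  ],
)

```text
time_s: 14.75
ee_pos: [441.7, -204.4, 9.3]
ee_rot: [-180.0, 0.1, 166.8]
force: [0.4, -1.0, 0.8]
gripper_width: 59.4
gripper_force: 0.0
```

Request:
move_arm(
  plan=[
    {"x": 0, "y": 0, "z": 0, "rx": 0, "ry": 0, "rz": 0},
    {"x": 0, "y": 0, "z": 0, "rx": 0, "ry": 0, "rz": 0},
    {"x": 0, "y": 0, "z": 0, "rx": 0, "ry": 0, "rz": 0},
    {"x": 0, "y": 0, "z": 0, "rx": 0, "ry": 0, "rz": 0},
    {"x": 0, "y": 0, "z": 0, "rx": 0, "ry": 0, "rz": 0},
    {"x": 0, "y": 0, "z": 0, "rx": 0, "ry": 0, "rz": 0},
  ],
  grip=0,
  squeeze=35,
)

```text
time_s: 15.35
ee_pos: [441.0, -204.3, 8.5]
ee_rot: [180.0, 0.0, 166.8]
force: [-0.3, -0.4, 1.2]
gripper_width: 21.3
gripper_force: 34.8
```

Request:
move_arm(
  plan=[
    {"x": 0, "y": 0, "z": -25, "rx": 0, "ry": 0, "rz": 0},
    {"x": 0, "y": 0, "z": -35, "rx": 0, "ry": 0, "rz": 0},
    {"x": 0, "y": 0, "z": -35, "rx": 0, "ry": 0, "rz": 0},
    {"x": 0, "y": 0, "z": -25, "rx": 0, "ry": 0, "rz": 0},
    {"x": 0, "y": 0, "z": 0, "rx": 0, "ry": 0, "rz": -0.106},
    {"x": 0, "y": 0, "z": 0, "rx": 0, "ry": 0, "rz": -0.106},
    {"x": 0, "y": 0, "z": 0, "rx": 0, "ry": 0, "rz": -0.106},
    {"x": 0, "y": 0, "z": 0, "rx": 0, "ry": 0, "rz": -0.106},
    {"x": 0, "y": 0, "z": 0, "rx": 0, "ry": 0, "rz": 0},
  ],
)

```text
time_s: 16.25
ee_pos: [440.5, -204.2, 128.0]
ee_rot: [180.0, -0.1, -168.9]
force: [0.7, 1.1, -1.4]
gripper_width: 21.7
gripper_force: 34.8
```

```bash
python3 -c "
from h import *
print(state()['force'],state()['gripper_width'])
moveto(501.2,131.5,18.5,191.2)"
```

```text
[ 0.70752508  1.11114975 -1.39257684] 21.711588426835764
t 16.25 rz -0.002 then tool x -124.8 y 317.5 z 109.5
```

Request:
move_arm(
  plan=[
    {"x": -8, "y": 20, "z": 0, "rx": 0, "ry": 0, "rz": 0},
    {"x": -15, "y": 38, "z": 0, "rx": 0, "ry": 0, "rz": 0},
    {"x": -15, "y": 38, "z": 0, "rx": 0, "ry": 0, "rz": 0},
    {"x": -15, "y": 38, "z": 0, "rx": 0, "ry": 0, "rz": 0},
    {"x": -15, "y": 38, "z": 0, "rx": 0, "ry": 0, "rz": 0},
    {"x": -15, "y": 38, "z": 0, "rx": 0, "ry": 0, "rz": 0},
    {"x": -15, "y": 38, "z": 0, "rx": 0, "ry": 0, "rz": 0},
    {"x": -15, "y": 38, "z": 0, "rx": 0, "ry": 0, "rz": 0},
    {"x": -12, "y": 31.5, "z": 0, "rx": 0, "ry": 0, "rz": 0},
    {"x": 0, "y": 0, "z": 10, "rx": 0, "ry": 0, "rz": 0},
  ],
)

```text
time_s: 17.25
ee_pos: [504.4, 135.1, 119.1]
ee_rot: [179.9, 0.2, -168.8]
force: [-0.4, -0.5, -1.3]
gripper_width: 21.6
gripper_force: 34.8
```

Request:
move_arm(
  plan=[
    {"x": 0, "y": 0, "z": 20, "rx": 0, "ry": 0, "rz": 0},
    {"x": 0, "y": 0, "z": 20, "rx": 0, "ry": 0, "rz": 0},
    {"x": 0, "y": 0, "z": 0, "rx": 0, "ry": 0, "rz": 0},
    {"x": 0, "y": 0, "z": 0, "rx": 0, "ry": 0, "rz": 0},
  ],
)

```text
time_s: 17.65
ee_pos: [502.4, 130.6, 78.2]
ee_rot: [-180.0, -0.1, -169.0]
force: [1.1, -0.3, -0.7]
gripper_width: 21.6
gripper_force: 34.8
```

```bash
python3 -c "
from h import *
f=grab_frame('scene');save(f,'s3.png',(290,150,440,230),5)
moveto(501.2,131.5,18.5,191.2)"
```

```text
t 17.7 rz -0.004 then tool x 1.6 y 1.0 z 60.4
```

View pics/s3.png

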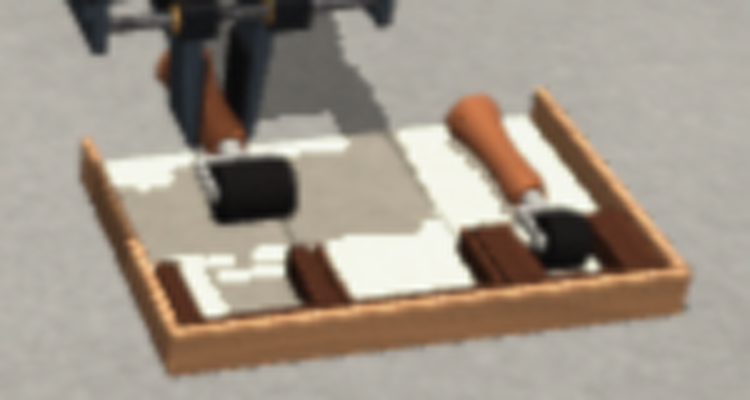

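The small roller sits in its pocket at (565,240), and the medium is held level above its bay at (250,190). Lowering it.

Request:
move_arm(
  plan=[
    {"x": 1.5, "y": 1, "z": 12, "rx": 0, "ry": 0, "rz": -0.004},
    {"x": 0, "y": 0, "z": 12, "rx": 0, "ry": 0, "rz": 0},
    {"x": 0, "y": 0, "z": 12, "rx": 0, "ry": 0, "rz": 0},
    {"x": 0, "y": 0, "z": 9, "rx": 0, "ry": 0, "rz": 0},
    {"x": 0, "y": 0, "z": 7, "rx": 0, "ry": 0, "rz": 0},
    {"x": 0, "y": 0, "z": 4, "rx": 0, "ry": 0, "rz": 0},
    {"x": 0, "y": 0, "z": 0, "rx": 0, "ry": 0, "rz": 0},
    {"x": 0, "y": 0, "z": 0, "rx": 0, "ry": 0, "rz": 0},
  ],
)

```text
time_s: 18.5
ee_pos: [501.2, 132.0, 22.6]
ee_rot: [180.0, 0.0, -168.7]
force: [-0.4, -0.9, -1.6]
gripper_width: 21.6
gripper_force: 34.8
```

Request:
move_arm(
  plan=[
    {"x": 0, "y": 0, "z": 2, "rx": 0, "ry": 0, "rz": 0},
    {"x": 0, "y": 0, "z": 1.5, "rx": 0, "ry": 0, "rz": 0},
    {"x": 0, "y": 0, "z": 0, "rx": 0, "ry": 0, "rz": 0},
    {"x": 0, "y": 0, "z": 0, "rx": 0, "ry": 0, "rz": 0},
  ],
)

```text
time_s: 18.9
ee_pos: [501.0, 132.0, 19.0]
ee_rot: [180.0, 0.0, -168.7]
force: [-0.1, -0.9, -1.4]
gripper_width: 21.8
gripper_force: 34.8
```

Request:
move_arm(
  plan=[
    {"x": 0, "y": 0, "z": 0, "rx": 0, "ry": 0, "rz": 0},
    {"x": 0, "y": 0, "z": 0, "rx": 0, "ry": 0, "rz": 0},
    {"x": 0, "y": 0, "z": 0, "rx": 0, "ry": 0, "rz": 0},
    {"x": 0, "y": 0, "z": 0, "rx": 0, "ry": 0, "rz": 0},
    {"x": 0, "y": 0, "z": -10, "rx": 0, "ry": 0, "rz": 0},
    {"x": 0, "y": 0, "z": -20, "rx": 0, "ry": 0, "rz": 0},
    {"x": 0, "y": 0, "z": -30, "rx": 0, "ry": 0, "rz": 0},
    {"x": 0, "y": 0, "z": -40, "rx": 0, "ry": 0, "rz": 0},
    {"x": 0, "y": 0, "z": -30, "rx": 0, "ry": 0, "rz": 0},
    {"x": 0, "y": 0, "z": 0, "rx": 0, "ry": 0, "rz": 0},
  ],
  grip=0.52,
)

```text
time_s: 19.9
ee_pos: [503.9, 132.7, 154.2]
ee_rot: [180.0, 0.6, -168.7]
force: [0.1, -0.0, 0.2]
gripper_width: 47.2
gripper_force: 0.0
```

```bash
python3 -c "
from h import *
print(state()['force'],state()['gripper_width'])
moveto(634.5,-204.2,5,161.3)"
```

```text
[ 0.08159693 -0.01360976  0.22481461] 47.22119372094578
t 19.9 rz 0.524 then tool x -231.7 y -277.2 z 149.2
```

Request:
move_arm(
  plan=[
    {"x": 0, "y": 0, "z": 0, "rx": 0, "ry": 0, "rz": 0.131},
    {"x": 0, "y": 0, "z": 0, "rx": 0, "ry": 0, "rz": 0.131},
    {"x": 0, "y": 0, "z": 0, "rx": 0, "ry": 0, "rz": 0.131},
    {"x": 0, "y": 0, "z": 0, "rx": 0, "ry": 0, "rz": 0.131},
    {"x": -26, "y": -31, "z": 0, "rx": 0, "ry": 0, "rz": 0},
    {"x": -26, "y": -31, "z": 0, "rx": 0, "ry": 0, "rz": 0},
    {"x": -26, "y": -31, "z": 0, "rx": 0, "ry": 0, "rz": 0},
    {"x": -26, "y": -31, "z": 0, "rx": 0, "ry": 0, "rz": 0},
    {"x": -26, "y": -31, "z": 0, "rx": 0, "ry": 0, "rz": 0},
    {"x": -26, "y": -31, "z": 0, "rx": 0, "ry": 0, "rz": 0},
  ],
  grip=0.65,
)

```text
time_s: 20.9
ee_pos: [588.9, -95.8, 148.3]
ee_rot: [180.0, -0.1, 161.3]
force: [-0.1, 0.3, -0.1]
gripper_width: 59.3
gripper_force: 0.0
```

Request:
move_arm(
  plan=[
    {"x": -26, "y": -31, "z": 0, "rx": 0, "ry": 0, "rz": 0},
    {"x": -26, "y": -31, "z": 0, "rx": 0, "ry": 0, "rz": 0},
    {"x": -24, "y": -29, "z": 0, "rx": 0, "ry": 0, "rz": 0},
    {"x": 0, "y": 0, "z": 20, "rx": 0, "ry": 0, "rz": 0},
    {"x": 0, "y": 0, "z": 40, "rx": 0, "ry": 0, "rz": 0},
    {"x": 0, "y": 0, "z": 20, "rx": 0, "ry": 0, "rz": 0},
    {"x": 0, "y": 0, "z": 0, "rx": 0, "ry": 0, "rz": 0},
    {"x": 0, "y": 0, "z": 0, "rx": 0, "ry": 0, "rz": 0},
  ],
)

```text
time_s: 21.7
ee_pos: [631.8, -204.9, 68.9]
ee_rot: [180.0, -0.0, 161.3]
force: [0.1, 1.2, -0.1]
gripper_width: 59.3
gripper_force: 0.0
```

```bash
python3 -c "
from h import *
moveto(634.5,-204.2,5,161.3)"
```

```text
t 21.7 rz -0.000 then tool x -2.4 y 1.5 z 63.9
```

Request:
move_arm(
  plan=[
    {"x": -2, "y": 1.5, "z": 20, "rx": 0, "ry": 0, "rz": 0},
    {"x": 0, "y": 0, "z": 20, "rx": 0, "ry": 0, "rz": 0},
    {"x": 0, "y": 0, "z": 12, "rx": 0, "ry": 0, "rz": 0},
    {"x": 0, "y": 0, "z": 10, "rx": 0, "ry": 0, "rz": 0},
    {"x": 0, "y": 0, "z": 0, "rx": 0, "ry": 0, "rz": 0},
    {"x": 0, "y": 0, "z": 0, "rx": 0, "ry": 0, "rz": 0},
  ],
)

```text
time_s: 22.3
ee_pos: [634.7, -204.3, 7.7]
ee_rot: [180.0, 0.1, 161.3]
force: [0.1, 0.1, 0.3]
gripper_width: 59.3
gripper_force: 0.0
```

Request:
move_arm(
  plan=[
    {"x": 0, "y": 0, "z": 0, "rx": 0, "ry": 0, "rz": 0},
    {"x": 0, "y": 0, "z": 0, "rx": 0, "ry": 0, "rz": 0},
    {"x": 0, "y": 0, "z": 0, "rx": 0, "ry": 0, "rz": 0},
    {"x": 0, "y": 0, "z": 0, "rx": 0, "ry": 0, "rz": 0},
    {"x": 0, "y": 0, "z": 0, "rx": 0, "ry": 0, "rz": 0},
    {"x": 0, "y": 0, "z": 0, "rx": 0, "ry": 0, "rz": 0},
  ],
  grip=0,
  squeeze=35,
)

```text
time_s: 22.9
ee_pos: [634.2, -204.1, 7.0]
ee_rot: [180.0, 0.0, 161.3]
force: [0.1, -0.8, 0.6]
gripper_width: 21.4
gripper_force: 34.8
```

Request:
move_arm(
  plan=[
    {"x": 0, "y": 0, "z": -25, "rx": 0, "ry": 0, "rz": 0},
    {"x": 0, "y": 0, "z": -35, "rx": 0, "ry": 0, "rz": 0},
    {"x": 0, "y": 0, "z": -35, "rx": 0, "ry": 0, "rz": 0},
    {"x": 0, "y": 0, "z": -25, "rx": 0, "ry": 0, "rz": 0},
    {"x": 0, "y": 0, "z": 0, "rx": 0, "ry": 0, "rz": -0.13},
    {"x": 0, "y": 0, "z": 0, "rx": 0, "ry": 0, "rz": -0.13},
    {"x": 0, "y": 0, "z": 0, "rx": 0, "ry": 0, "rz": -0.13},
    {"x": 0, "y": 0, "z": 0, "rx": 0, "ry": 0, "rz": -0.132},
    {"x": 0, "y": 0, "z": 0, "rx": 0, "ry": 0, "rz": 0},
  ],
)

```text
time_s: 23.8
ee_pos: [633.8, -204.0, 126.5]
ee_rot: [180.0, -0.0, -168.8]
force: [-0.0, 0.8, -0.4]
gripper_width: 21.8
gripper_force: 34.8
```

```bash
python3 -c "
from h import *
print(state()['force'],state()['gripper_width'])
moveto(480.9,221,17.5,191.2)"
```

```text
[-0.01480177  0.79659944 -0.35364846] 21.819810949553222
t 23.8 rz -0.001 then tool x 67.5 y 446.6 z 109.0
```

Request:
move_arm(
  plan=[
    {"x": 3, "y": 20, "z": 0, "rx": 0, "ry": 0, "rz": 0},
    {"x": 6, "y": 40, "z": 0, "rx": 0, "ry": 0, "rz": 0},
    {"x": 6, "y": 40, "z": 0, "rx": 0, "ry": 0, "rz": 0},
    {"x": 6, "y": 40, "z": 0, "rx": 0, "ry": 0, "rz": 0},
    {"x": 6, "y": 40, "z": 0, "rx": 0, "ry": 0, "rz": 0},
    {"x": 6, "y": 40, "z": 0, "rx": 0, "ry": 0, "rz": 0},
    {"x": 6, "y": 40, "z": 0, "rx": 0, "ry": 0, "rz": 0},
    {"x": 6, "y": 40, "z": 0, "rx": 0, "ry": 0, "rz": 0},
    {"x": 6, "y": 40, "z": 0, "rx": 0, "ry": 0, "rz": 0},
    {"x": 6, "y": 40, "z": 0, "rx": 0, "ry": 0, "rz": 0},
  ],
)

```text
time_s: 24.8
ee_pos: [503.7, 159.0, 127.0]
ee_rot: [180.0, 0.0, -169.0]
force: [1.2, 0.6, -0.7]
gripper_width: 21.3
gripper_force: 34.8
```

Request:
move_arm(
  plan=[
    {"x": 6, "y": 40, "z": 0, "rx": 0, "ry": 0, "rz": 0},
    {"x": 4, "y": 26.5, "z": 0, "rx": 0, "ry": 0, "rz": 0},
    {"x": 0, "y": 0, "z": 10, "rx": 0, "ry": 0, "rz": 0},
    {"x": 0, "y": 0, "z": 20, "rx": 0, "ry": 0, "rz": 0},
    {"x": 0, "y": 0, "z": 20, "rx": 0, "ry": 0, "rz": 0},
    {"x": 0, "y": 0, "z": 0, "rx": 0, "ry": 0, "rz": 0},
    {"x": 0, "y": 0, "z": 0, "rx": 0, "ry": 0, "rz": 0},
  ],
)

```text
time_s: 25.5
ee_pos: [481.9, 220.3, 76.8]
ee_rot: [-180.0, -0.0, -168.9]
force: [0.5, 0.4, -0.5]
gripper_width: 21.4
gripper_force: 34.8
```

```bash
python3 -c "
from h import *
f=grab_frame('scene');save(f,'s4.png',(290,150,440,230),5)
moveto(480.9,221,17.5,191.2)"
```

```text
t 25.55 rz -0.002 then tool x 1.5 y 0.7 z 60.0
```

View pics/s4.png

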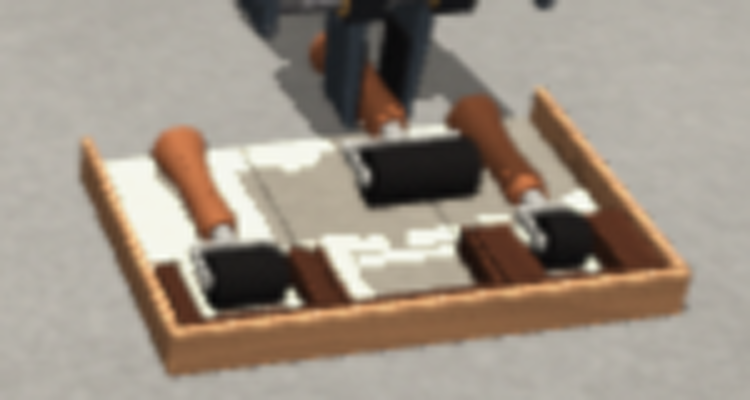

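Medium (245,275) and small (565,240) are seated; the large one hangs level above the wide bay (425,170). Lowering it.

Request:
move_arm(
  plan=[
    {"x": 1.5, "y": 0.7, "z": 12, "rx": 0, "ry": 0, "rz": 0},
    {"x": 0, "y": 0, "z": 12, "rx": 0, "ry": 0, "rz": 0},
    {"x": 0, "y": 0, "z": 12, "rx": 0, "ry": 0, "rz": 0},
    {"x": 0, "y": 0, "z": 9, "rx": 0, "ry": 0, "rz": 0},
    {"x": 0, "y": 0, "z": 7, "rx": 0, "ry": 0, "rz": 0},
    {"x": 0, "y": 0, "z": 4, "rx": 0, "ry": 0, "rz": 0},
    {"x": 0, "y": 0, "z": 0, "rx": 0, "ry": 0, "rz": 0},
    {"x": 0, "y": 0, "z": 0, "rx": 0, "ry": 0, "rz": 0},
  ],
)

```text
time_s: 26.35
ee_pos: [480.5, 221.5, 21.1]
ee_rot: [180.0, 0.0, -168.8]
force: [-0.3, -0.3, -0.5]
gripper_width: 21.6
gripper_force: 34.8
```

Request:
move_arm(
  plan=[
    {"x": 0, "y": 0, "z": 2, "rx": 0, "ry": 0, "rz": 0},
    {"x": 0, "y": 0, "z": 1.5, "rx": 0, "ry": 0, "rz": 0},
    {"x": 0, "y": 0, "z": 0, "rx": 0, "ry": 0, "rz": 0},
    {"x": 0, "y": 0, "z": 0, "rx": 0, "ry": 0, "rz": 0},
  ],
)

```text
time_s: 26.75
ee_pos: [480.3, 221.3, 17.5]
ee_rot: [180.0, 0.0, -168.8]
force: [-0.2, -0.4, -0.3]
gripper_width: 22.0
gripper_force: 34.8
```

Request:
move_arm(
  plan=[
    {"x": 0, "y": 0, "z": 0, "rx": 0, "ry": 0, "rz": 0},
    {"x": 0, "y": 0, "z": 0, "rx": 0, "ry": 0, "rz": 0},
    {"x": 0, "y": 0, "z": 0, "rx": 0, "ry": 0, "rz": 0},
    {"x": 0, "y": 0, "z": 0, "rx": 0, "ry": 0, "rz": 0},
    {"x": 0, "y": 0, "z": -10, "rx": 0, "ry": 0, "rz": 0},
    {"x": 0, "y": 0, "z": -20, "rx": 0, "ry": 0, "rz": 0},
    {"x": 0, "y": 0, "z": -30, "rx": 0, "ry": 0, "rz": 0},
    {"x": 0, "y": 0, "z": -40, "rx": 0, "ry": 0, "rz": 0},
    {"x": 0, "y": 0, "z": -45, "rx": 0, "ry": 0, "rz": 0},
    {"x": 0, "y": 0, "z": -45, "rx": 0, "ry": 0, "rz": 0},
  ],
  grip=0.52,
)

```text
time_s: 27.75
ee_pos: [479.8, 221.1, 209.9]
ee_rot: [180.0, 0.0, -168.8]
force: [0.7, 0.1, -1.0]
gripper_width: 47.8
gripper_force: 0.0
```

Request:
move_arm(
  plan=[
    {"x": -35, "y": 0, "z": 0, "rx": 0, "ry": 0, "rz": 0},
    {"x": -35, "y": 0, "z": 0, "rx": 0, "ry": 0, "rz": 0},
    {"x": -35, "y": 0, "z": 0, "rx": 0, "ry": 0, "rz": 0},
    {"x": -35, "y": 0, "z": 0, "rx": 0, "ry": 0, "rz": 0},
    {"x": 0, "y": 0, "z": 0, "rx": 0, "ry": 0, "rz": 0},
    {"x": 0, "y": 0, "z": 0, "rx": 0, "ry": 0, "rz": 0},
  ],
)

```text
time_s: 28.35
ee_pos: [617.4, 248.3, 207.3]
ee_rot: [180.0, -0.1, -168.8]
force: [-0.6, 0.9, -0.2]
gripper_width: 47.3
gripper_force: 0.0
```

```bash
python3 - <<'E'
from h import *
f=grab_frame("wrist");save(f,"w5.png",s=1.5);W=cloud(f);print(state()["ee_pos"],state()["time_s"])
W2=W.copy();m=(W[...,2]>36)
t=np.radians(11.2);ex=np.array([np.cos(t),np.sin(t)]);ey=np.array([-np.sin(t),np.cos(t)])
X=W[...,:2]@ex-590;Y=W[...,:2]@ey;I=f["img"].astype(int)
for n,y in dict(narrow=215.2,wide=123.4,middle=31.6).items():
    b=(abs(Y-y)<44)&(X>-140)&(X<35)&(I.max(2)<60)&(W[...,2]>14)&(W[...,2]<50)&(I[...,0]-I[...,2]<25);b[235:]=False
    h=(abs(Y-y)<30)&(X>-125)&(X<-45)&(W[...,2]>16);h[235:]=False
    print(n,"roller X",np.percentile(X[b],[2,98]).round(1),"Y",(np.percentile(Y[b],[2,98])-y).round(1),"ztop",np.percentile(W[...,2][b],95).round(1),"handle slope deg",np.degrees(np.polyfit(X[h],Y[h],1)[0]).round(1),"Yoff",(Y[h].mean()-y).round(1),"ztop butt/front",np.percentile(W[...,2][h&(X<-100)],97).round(1))
E
```

```text
[616.80594789 248.25398291 207.5813164 ] 28.4
narrow roller X [-16.4  29.8] Y [-12.4  22.5] ztop 43.3 handle slope deg -0.4 Yoff -2.8 ztop butt/front 39.1
wide roller X [-16.5  29.8] Y [-40.   39.9] ztop 43.6 handle slope deg -0.1 Yoff -0.4 ztop butt/front 39.2
middle roller X [-16.6  29.7] Y [-31.5  19.8] ztop 43.4 handle slope deg -0.2 Yoff 1.9 ztop butt/front 38.9
```

View pics/w5.png

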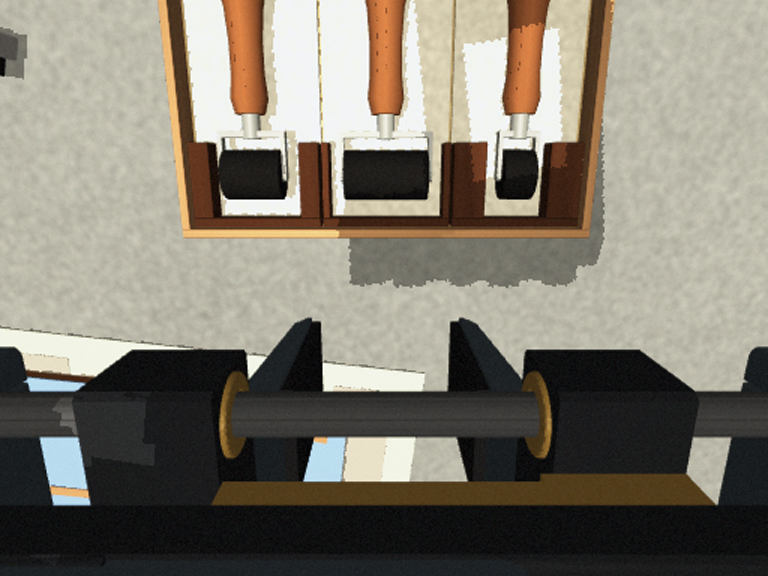

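The medium (253,175), large (386,175) and small (517,175) rollers are all seated flat in their own pockets with the handles straight out. Their tops are at about 43.5 mm, where 44 is expected. Handing in.

```bash
python3 -c "
from workcell import job_done
print(job_done())"
```

```text
the job is handed in; nothing more can be done
None
```

I put the three brayers flat in their matching bays, handles straight out the open side, left the mallet, squeegee and ink jar untouched, and handed the job in at about 28 s (no verdict was returned).

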